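# Slide a tin under the hood of its holder and bolt it in

### The job

Slide the round pale metal salve tin across the table, without picking it up or tipping it over, into the open mouth of the aluminium holder, up its ramp and over the sill until it drops flat into the pocket under the hood. Then slide the holder's bolt fully home by its black knob so that the tin is locked in. Do not disturb the two small vials and the small flat white cap nearby.

Things in the scene. Friction and masses are not known exactly. Their poses are not given: they have to be found in the camera images.
- tin_center (a point): Centre (half-way up) of the closed, round, pale bare aluminium salve tin (it can look almost white): 59 mm in diameter, 28 mm high (lower 16 mm: 57 mm in diameter), about 0.09 kg (may vary by a third). It stands loose and upright on the table, to the right of the holder and clear of it. z axis = its upright axis.
- pocket (a point): Centre of the pocket's floor, 2 mm above the table, in the aluminium tin holder (fixed). Axes: +y = the way the tin is pushed in, mouth to end wall (to the robot's left, turned up to 0.25 rad); +x = across the lane, towards the bolt's knob; z up. Lane and pocket are 64 mm wide (x -32 to 32) between walls 8 mm thick, 46 mm high. Pocket: y -32 to 32 mm; end wall's outer face at y 42.
- mouth (a point): Point on the table at the foot of the ramp, on the lane's centre line, 93 mm before the pocket's centre; axes as pocket. The ramp rises 8 mm over the next 25 mm. Slanting guides, 40 mm high, flare the mouth from 64 mm wide to about 88 mm, their tips 7 mm before this point.
- sill (a point): Middle of the sill's far edge, 8 mm above the table, 32 mm before the pocket's centre; axes as pocket. The sill is flat for the 36 mm before this edge (from the ramp's top); past it is a straight drop of 6 mm to the pocket's floor. The open bolt is clear; home, it crosses the lane 6 to 16 mm before this edge.
- slot_end (a point): Middle of the closed end of the slot in the steel top plate (46 to 50 mm above the table), 12 mm before the pocket's centre; axes as pocket. The slot, 50 mm wide, is open from the ramp's top to here, with a 7 mm lip on either side over the lane; from here to the end wall a solid hood covers the pocket. Fingers can follow behind the tin down through the slot.
- bolt_knob (a point): Centre of the upright black knob, 17 mm in diameter, 26 mm high, 61 mm above the table, on the outer end of the sliding bolt, on the far side of the holder from the robot. Axes as pocket: moving it along -x slides the bolt across the lane. Knob at x 108 mm from the pocket's centre when open, 52 mm when home (y -43). The bolt's foot and bar reach 30 mm above the table.
- bolt (a joint): Travel of the bolt in m: 0 fully open, 0.056 fully home (hard stop). It starts open, at most 0.012, then clear of the lane; friction about 1.5 N, stays where it is left.
- vial_a: Small glass vial with black cap, 23 mm in diameter, 55 mm high, loose, standing behind the holder; origin at the centre of its underside. To be left alone.
- vial_b: Small glass vial with pale grey cap, same size, loose, standing behind the holder; origin at the centre of its underside. To be left alone.
- cap: White push-on jar lid, 33 mm in diameter, 10 mm high, loose, lying beyond the tin, further from the robot; origin at the centre of its underside. To be left alone. Beyond it stand a hot plate and, from about 0.67 m ahead of the robot (near y = 0.01) backwards, a tall upright board 0.5 m high: keep the arm on the robot's side of it when crossing.
- tin: The same salve tin; origin at the centre of its underside.
There are look-alikes about, which are no part of the job. What is meant by the tin is not brown, green or pink, and is the smaller of those in its own colour.

How it is judged:
By the outcome, as a careful person would: the job done as asked, in the order asked, and still so for the second after the job is handed in, with the robot touching nothing.
It also fails if it takes over 61 s, if anything falls off the work surface, if the arm or the gripper's body presses on something with over 40 N, if the wrist force passes 120 N, or if a joint passes its speed limit or range.

### The arm

A 7-joint arm with a two-finger parallel gripper is mounted at the origin on a cart in front of the work surface, level with it; the furniture and walls round the work are solid. World frame = base frame: x ahead of the robot, y to its left, z up, the work surface at z = 0. Lengths are in m, angles in rad, forces in N, time in s.
With the tool pointing down it reaches from about 0.4 to 0.85 m from the base axis. Payload 4.4 kg.
Tool frame: the origin (TCP) lies between the finger pads; the fingertips stand 17 mm ahead of it and the grasp point (between the pads) lies 2 mm behind it (bot.tips_ahead is the z of the fingertips in the tool frame, in m); z points along the fingers, y is the direction in which the jaws open and shut (so a half turn about z gives the same grasp; the last joint's range is limited). The gripper opens to 94 mm and grips with 3 to 60 N. Pads are 16 mm wide; open, the fingers measure 119 mm over their backs; the gripper's body (75 mm by 177 mm) begins 78 mm behind the grasp point.
Start: joints at [1.181, 0.628, 0.038, 1.517, -0.027, 0.996, -0.02], TCP at [0.207, -0.616, 0.222] pointing down, gripper open.
Joint ranges: [-3.06, 3.06], [-0.37, 2.12], [-1.25, 1.32], [0.18, 2.47], [-1.1, 4.24], [0.23, 1.98], [-2.94, 2.94]. Speed limits (rad/s): [2.57, 2.57, 3.14, 3.14, 3.14, 3.14, 3.14].

### API

Orientations are given as [roll, pitch, yaw] about the fixed x, y, z axes, in that order (R = Rz(yaw) Ry(pitch) Rx(roll)).
In Python, from cell import bot gives the robot as it stands. The module is installed in compiled form; this text tells all that it offers.
- The arm moves only by the shell command python3 -m jog 'ROWS' [OPENING] [FORCE]. ROWS is JSON, a list of rows, each an object with "delta_pos": the shift along the world's x, y, z in cm, a list of three; "spin": the turn about the world's z in rad. In form: [{"delta_pos": [x, y, z], "spin": spin}, ...]. A call has 1 to 12 rows; each row is the pose to reach, as a shift and turn from the pose commanded when the call began; what a row does not reach only later rows make up. A row lasts 1/12 s, in which the tool goes at most 41.7 mm and 7.16 degrees, less where a joint would pass 70% of its speed; a pose out of reach is approached as far as the arm can. A call with a gripper value outside its range is refused whole. OPENING is the closure in counts, from 0 (fully open) to 255 (shut), set as the call begins (- or left out, the last holds). The fingers move at their own pace and stop on an object; FORCE is the grip in N (left out, the last holds). Time passes only in rows, so rows that repeat a pose let the fingers close. It gives the time, the measured TCP pose, the force and the opening at its end, in the units of the state.
- bot.read_state(): the state, without advancing time (a new reading comes with each control period).
- bot.camera(name): name is "scene" or "top" or "wrist"; returns a dict with "img" (384x512x3 uint8, red, green, blue), "mtx" (3x3 intrinsics, pixels), "R" (3x3) and "t" (3): a world point X has camera coordinates R X + t. Camera axes: x right, y down, z forward; pixel columns grow to the right and rows downward; lengths in m; the calibration is good to about 2 mm. A picture is of the moment at which its call begins. There is no depth.
- bot.finish_job(): hands the job in, once; it reports no verdict.
The state is a dict: "time_s": time; "q": joint angles; "joint_velocities": joint speeds; "joint_torque": joint torques, N m; "tcp_pos": TCP position; "orientation": TCP orientation; "contact_force": force on the tool from outside, world axes, zero at the start; "ft_torque": the same for the moment, N m; "finger_gap": finger opening in m.
Only numpy, scipy, OpenCV 4.12 (cv2) and the standard library are available. Lean on these libraries where they do the work, as an engineer would, in place of code of your own. Each camera call takes 0.05 s, during which the arm holds its last target. There are 200 camera calls.

## Working session

There is one attempt and no reset: what is moved stays moved. The work goes in short steps, Python scripts to look and compute and a shell command to move; the robot and the scene stay as the last step left them, time stands still between calls to the robot, and variables do not carry over. Pictures are saved under pics/ and viewed, about 8 in all and at most 12, crops included, and the job is handed in when it is done.

```bash
mkdir -p pics
cat > h.py <<'E'
import numpy as np, cv2
from cell import bot
def shot(n,f):
    c=bot.camera(n); cv2.imwrite('pics/'+f+'.png',c['img'][:,:,::-1]); np.savez('pics/'+f+'.npz',**c); return c
def ray(c,u,v,z):
    d=c['R'].T@np.linalg.inv(c['mtx'])@np.array([u,v,1.]); o=-c['R'].T@c['t']
    return o+d*(z-o[2])/d[2]
def proj(c,X):
    p=c['mtx']@(c['R']@np.array(X,float)+c['t']); return p[:2]/p[2]
E
python3 - <<'E'
from h import *
a=shot('top','top0'); b=shot('scene','scene0')
cv2.imwrite('pics/both0.png',np.hstack([cv2.resize(x['img'][:,:,::-1],(400,300)) for x in (a,b)]))
cv2.imwrite('pics/top0b.png',cv2.resize(a['img'][:,:,::-1],(800,600),interpolation=cv2.INTER_CUBIC))
for x in(a,b):print(-x['R'].T@x['t'],x['R'][2],x['mtx'][0])
print(bot.read_state(),bot.tips_ahead)
E
```

```text
[ 0.42276409 -0.02584338  1.01307437] [ 0.17353107 -0.0072548  -0.98480167] [390.9698452    0.         253.80955112]
[ 0.32078398 -0.43947269  0.9152679 ] [ 0.27211523  0.41873662 -0.86637922] [376.84224402   0.         254.73760161]
{'time_s': 0.1, 'q': array([ 1.18119871,  0.62922017,  0.03842252,  1.51828826, -0.02701522,
        0.99629862, -0.02003366]), 'joint_velocities': array([ 7.52254728e-04, -1.50814560e-03,  1.28454501e-03, -2.95645055e-03,
        1.25510246e-03, -8.38049266e-04,  1.71256056e-05]), 'joint_torque': array([ 2.85776863e-03, -5.50797880e+01,  1.14802323e+00, -1.87115568e+01,
       -5.19511546e-02,  1.91753620e-02,  6.08729374e-05]), 'tcp_pos': array([ 0.20666978, -0.61565407,  0.22166085]), 'orientation': array([-3.13989508e+00, -1.00010160e-05,  3.23773197e-01]), 'contact_force': array([-0.59361812, -0.09962227, -0.5492974 ]), 'ft_torque': array([ 0.00454528,  0.01867895, -0.00426181]), 'finger_gap': 0.09402071546045009} 0.017
```

View pics/top0b.png

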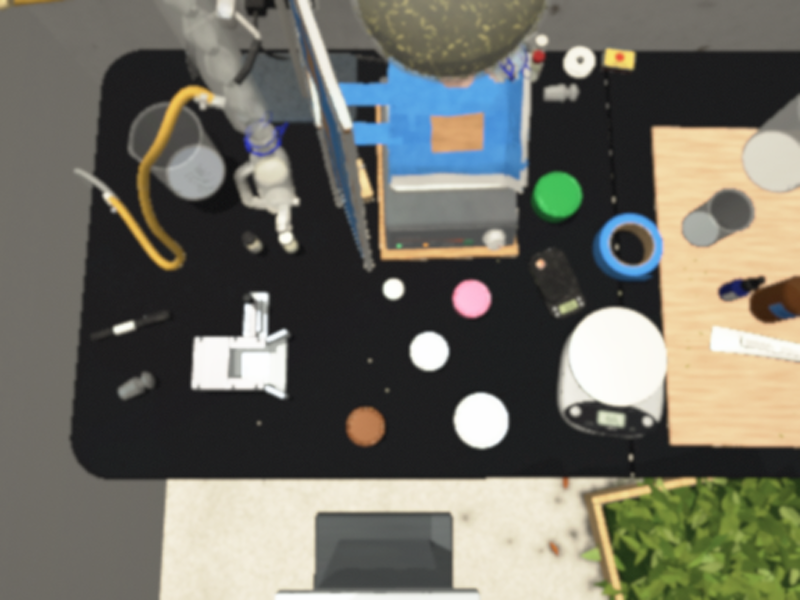

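View pics/scene0.png

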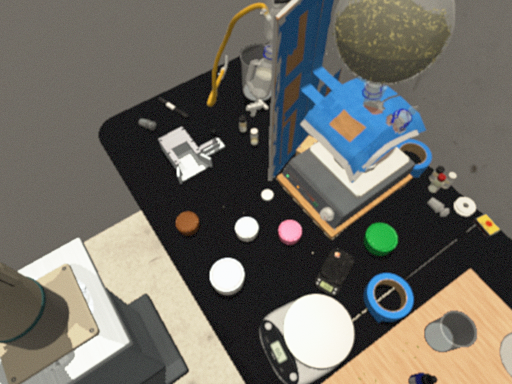

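The top picture, in its 800x600 pixels, has these round look-alikes:
- White (429,351), small.
- White (481,420), larger.
- Pink (471,298).
- Brown (365,426).
- Green (557,196).
- Cap (393,289).

The tin should be the smaller pale one at (429,351), and the holder is at about (240,362). I'll confirm in an enlarged crop.

Run:
```python
from h import *
c=np.load('pics/top0.npz')
cr=c['img'][165:290,110:345,::-1]
cv2.imwrite('pics/crop0.png',cv2.resize(cr,None,fx=3.4,fy=3.4,interpolation=cv2.INTER_CUBIC))
g=cv2.cvtColor(c['img'],cv2.COLOR_RGB2GRAY)
n,l,s,ce=cv2.connectedComponentsWithStats((g>120).astype('uint8'))
for i in range(1,n):
    x,y,w,h,ar=s[i]
    if 60<ar<1500 and 230<ce[i][0]<400 and 160<ce[i][1]<300:
        z=.028
        m=c['img'][l==i].mean(0)
        print(ce[i],s[i],ray(c,*ce[i],z), 'diam',np.linalg.norm(ray(c,x-.0,y+h/2,z)-ray(c,x+w,y+h/2,z)),m)
```

```text
[251.29113924 184.5       ] [245 178  14  14 158] [ 0.62587844 -0.02669171  0.028     ] diam 0.03599220411822587 [224.80379747 224.90506329 218.56329114]
[301.5504386  190.61842105] [290 179  24  24 456] [ 0.60974059 -0.15566931  0.028     ] diam 0.06164537011202651 [243.39254386 175.78508772 200.01096491]
[363.2755102  195.78571429] [354 190  19  12  98] [ 0.59610536 -0.31372886  0.028     ] diam 0.048800989100803806 [156.68367347 160.06122449 123.78571429]
[274.22178988 224.39883268] [262 212  26  26 514] [ 0.52293396 -0.08451153  0.028     ] diam 0.065707165377486 [235.92801556 236.82879377 235.63618677]
[307.62685094 268.63968411] [ 290  251   36   36 1013] [ 0.41283778 -0.16612187  0.028     ] diam 0.0893343863817006 [241.22704837 241.89239882 240.65251728]
[233.48126801 272.29682997] [223 262  22  21 347] [0.40438188 0.01759859 0.028     ] diam 0.054368948586088914 [183.46685879 124.42939481  82.47262248]
[390.61875 267.69375] [382 263  18  11 160] [ 0.41466119 -0.37254228  0.028     ] diam 0.04480722881600714 [187.2125  192.86875 168.28125]
```

View pics/crop0.png

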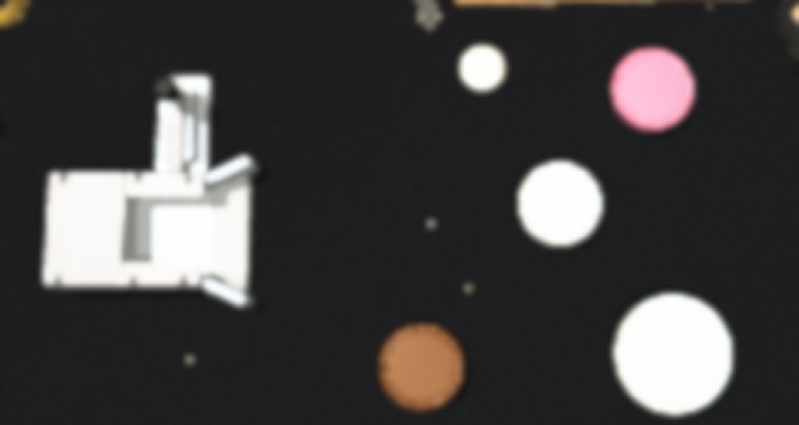

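```bash
cat >> h.py <<'E'
def fit(loc,wor):
    A=np.array(loc,float);B=np.array(wor,float)[:,:2];a=A.mean(0);b=B.mean(0)
    U,S,V=np.linalg.svd((A-a).T@(B-b)); R=V.T@np.diag([1,np.linalg.det(V.T@U.T)])@U.T
    t=b-R@a; return R,t,(A@R.T+t-B)*1000
E
python3 - <<'E'
from h import *
c=dict(np.load('pics/top0.npz'))
P=lambda x,y,z:ray(c,110+(x+.5)/3.4-.5,165+(y+.5)/3.4-.5,z)
loc=[(.04,.042),(-.04,.042),(.025,-.012),(-.025,-.012)]
w=[P(47,172,.05),P(43,287,.05),P(124,197,.05),P(122,263,.05)]
R,t,r=fit(loc,w);print(R,t,np.arctan2(R[1,0],R[0,0]),r)
for n,l in dict(mouth=(0,-.093),knob0=(.108,-.043),knobhome=(.052,-.043)).items():print(n,R@l+t)
print('knob seen',P(166,86,.074)); print('mouth foot seen',P(250,180,0),P(250,290,0))
# vials: top picture 800-scale
for u,v in((252,242),(287,240)):print(ray(c,u*.64,v*.64,.055))
E
```

```text
[[ 0.99997646 -0.00686117]
 [ 0.00686117  0.99997646]] [0.50229438 0.24562666] 0.006861221999796802 [[-2.00660926 -1.71650306]
 [ 0.97011302 -0.52652644]
 [ 1.70201966  0.92924156]
 [-0.66552342  1.31378794]]
mouth [0.50293247 0.15262884]
knob0 [0.61058687 0.20336867]
knobhome [0.55458819 0.20298445]
knob seen [0.60303035 0.199955   0.074     ]
mouth foot seen [0.54392314 0.15063849 0.        ] [0.46046481 0.1482163  0.        ]
[0.69701244 0.2010353  0.055     ]
[0.70035009 0.14451416 0.055     ]
```

```bash
python3 -m jog '[{"delta_pos":[0,0,3],"spin":0.0},{"delta_pos":[1.5,3,5],"spin":0.1},{"delta_pos":[3,6,7],"spin":0.2},{"delta_pos":[5,9.5,8],"spin":0.3},{"delta_pos":[7,13,8],"spin":0.4},{"delta_pos":[9,16.5,8],"spin":0.5},{"delta_pos":[11,20,8],"spin":0.6},{"delta_pos":[13,23.5,8],"spin":0.7},{"delta_pos":[15,27,8],"spin":0.8},{"delta_pos":[17,30.5,8],"spin":0.9},{"delta_pos":[19,34,8],"spin":1.0},{"delta_pos":[21,37.5,8],"spin":1.1}]' 217
python3 -m jog '[{"delta_pos":[2,3.5,0],"spin":0.05},{"delta_pos":[4,7,0],"spin":0.1},{"delta_pos":[6,10.5,0],"spin":0.147},{"delta_pos":[8.6,14,0],"spin":0.147},{"delta_pos":[8.6,17,0],"spin":0.147},{"delta_pos":[8.6,20,0],"spin":0.147},{"delta_pos":[8.6,22,0],"spin":0.147},{"delta_pos":[8.6,22,0],"spin":0.147}]'
python3 - <<'E'
from h import *
c=shot('wrist','w1'); s=bot.read_state(); print(s['tcp_pos'],s['orientation'],s['finger_gap'],s['contact_force'],s['time_s'])
cv2.imwrite('pics/w1b.png',cv2.resize(c['img'][:,:,::-1],(800,600),interpolation=cv2.INTER_CUBIC))
print(-c['R'].T@c['t'],c['R'])
E
```

```text
time_s: 1.1
tcp_pos: [0.4171, -0.2394, 0.3024]
orientation: [-3.141, 0.0, 1.428]
contact_force: [1.5, -0.0, 0.7]
finger_gap: 0.0176
time_s: 1.77
tcp_pos: [0.5025, -0.0156, 0.3025]
orientation: [-3.141, -0.003, 1.579]
contact_force: [-0.2, 0.2, -0.2]
finger_gap: 0.0139
[ 0.50257447 -0.01878028  0.30232944] [-3.14112867e+00 -7.48000683e-04  1.57576329e+00] 0.013781216404954718 [-0.25650927  0.49832899 -0.58471592] 1.8167
[0.50250203 0.05897125 0.46405923] [[ 9.99968361e-01  7.89515164e-03 -9.71573675e-04]
 [ 7.88121101e-03 -9.66747094e-01  2.55612876e-01]
 [ 1.07883639e-03 -2.55612446e-01 -9.66778730e-01]]
```

View pics/w1b.png

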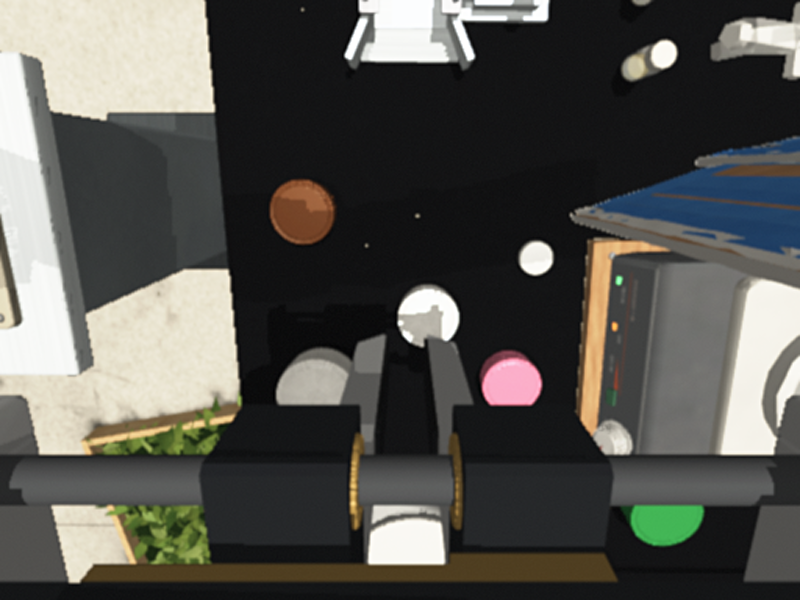

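The wrist picture shows the tin at (428,316), the mouth's guide tips at (350,64) and (470,66), and the cap at (536,258). It's consistent with the top view. Next I'll look at the holder from above.

```bash
python3 -m jog '[{"delta_pos":[0,3.5,0],"spin":0},{"delta_pos":[0,7,0],"spin":0},{"delta_pos":[0,10.5,0],"spin":0},{"delta_pos":[0,14,0],"spin":0},{"delta_pos":[0,17,0],"spin":0},{"delta_pos":[0,18,0],"spin":0},{"delta_pos":[0,18,0],"spin":0},{"delta_pos":[0,18,0],"spin":0}]'
python3 - <<'E'
from h import *
c=dict(np.load('pics/w1.npz'))
u=(np.array([[428,316],[350,66],[470,68],[536,258]])+.5)*.64-.5
for p,z in zip(u,(.028,.04,.04,.01)):print(ray(c,*p,z))
c=shot('wrist','w2')
cr=c['img'][0:270,130:490,::-1]
cv2.imwrite('pics/w2b.png',cv2.resize(cr,None,fx=2.2,fy=2.2,interpolation=cv2.INTER_CUBIC))
print(-c['R'].T@c['t'])
E
```

```text
time_s: 2.48
tcp_pos: [0.5032, 0.1567, 0.3021]
orientation: [-3.141, 0.002, 1.569]
contact_force: [0.2, -0.3, -0.8]
finger_gap: 0.0139
[ 0.52464922 -0.07966306  0.028     ]
[0.45486553 0.1414299  0.04      ]
[0.55467484 0.14067336 0.04      ]
[ 0.63069051 -0.02467024  0.01      ]
[0.50386896 0.23206219 0.46331631]
```

View pics/w2b.png

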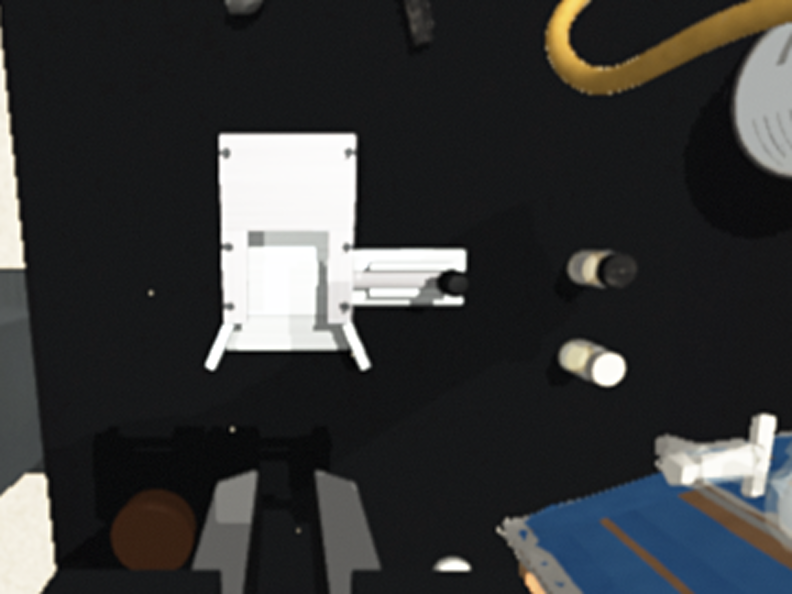

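Run:
```python
from h import *
c=dict(np.load('pics/w2.npz'))
P=lambda x,y,z:ray(c,130+(x+.5)/2.2-.5,(y+.5)/2.2-.5,z)
loc=[(-.04,.042),(.04,.042),(-.025,-.012),(.025,-.012)]
w=[P(219,134,.05),P(357,133,.05),P(247.5,231,.05),P(329,231,.05)]
R,t,r=fit(loc,w);print(R[1,0],t,r)
for n,l in dict(mouth=(0,-.093),plate=(0,-.068),sill=(0,-.032),tinup=(0,-.33),knob0=(.108,-.043),knobhome=(.052,-.043)).items():print(n,R@l+t)
print('knob top',P(454,283,.074)); print('foot',P(224,351,0),P(352,350,0),'tips',P(210,368,.04),P(366,368,.04))
print('vials',P(618,268,.055),P(607,368,.055),'plate front',P(222,323,.05),P(352,323,.05))
s=bot.read_state();print(s['tcp_pos'],s['orientation'])
```

```text
0.002978729665347269 [0.50473855 0.24675552] [[ 0.240724   -0.33164361]
 [-0.26949206 -0.50994979]
 [-0.32891535  0.31212195]
 [ 0.35768342  0.52947145]]
mouth [0.50501557 0.15375594]
plate [0.5049411  0.17875583]
sill [0.50483387 0.21475567]
tinup [ 0.50572153 -0.08324301]
knob0 [0.61286616 0.20407742]
knobhome [0.55686641 0.20391061]
knob top [0.60104147 0.20492773 0.074     ]
foot [0.45916132 0.15243133 0.        ] [0.55012042 0.15304406 0.        ] tips [0.45357471 0.1480856  0.04      ] [0.55557234 0.14797144 0.04      ]
vials [0.70453875 0.21241582 0.055     ] [0.70560762 0.15078117 0.055     ] plate front [0.46318994 0.17876642 0.05      ] [0.54470613 0.17866775 0.05      ]
[0.50327159 0.15591153 0.30208274] [-3.14106388e+00  2.11948196e-03  1.56774910e+00]
```

```bash
python3 -m jog '[{"delta_pos":[0.3,-3,0],"spin":0.02},{"delta_pos":[0.6,-6.5,-1],"spin":0.04},{"delta_pos":[1,-10,-3],"spin":0.06},{"delta_pos":[1.4,-13.5,-5],"spin":0.08},{"delta_pos":[1.8,-17,-7],"spin":0.1},{"delta_pos":[2.2,-20.5,-9],"spin":0.1},{"delta_pos":[2.6,-24,-11],"spin":0.1},{"delta_pos":[2.7,-27,-13],"spin":0.1},{"delta_pos":[2.7,-29.5,-15],"spin":0.1},{"delta_pos":[2.7,-29.5,-17],"spin":0.1},{"delta_pos":[2.7,-29.5,-18],"spin":0.1},{"delta_pos":[2.7,-29.5,-18],"spin":0.1}]'
python3 -m jog '[{"delta_pos":[0,0,0],"spin":0}]'
python3 - <<'E'
from h import *
c=shot('wrist','w3')
cv2.imwrite('pics/w3b.png',c['img'][:,:,::-1])
s=bot.read_state();print(s['tcp_pos'],s['orientation'],s['contact_force'],proj(c,[.5243,-.081,.028]),proj(c,s['tcp_pos']+[0,0,-.017]))
E
```

```text
time_s: 3.53
tcp_pos: [0.5274, -0.1379, 0.1204]
orientation: [-3.137, -0.001, 1.668]
contact_force: [-0.5, 0.2, 0.2]
finger_gap: 0.0138
time_s: 3.62
tcp_pos: [0.5295, -0.1364, 0.1226]
orientation: [-3.141, -0.0, 1.671]
contact_force: [0.1, 0.3, 1.3]
finger_gap: 0.0139
[ 0.53024847 -0.13594671  0.12332175] [3.14052740e+00 6.49920017e-05 1.67141697e+00] [0.3774649  0.26896304 0.37870272] [259.76705239 130.95748744] [260.32882382 228.27332154]
```

View pics/w3b.png

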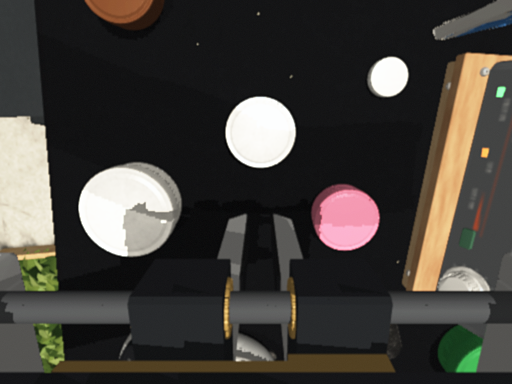

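```bash
python3 -m jog '[{"delta_pos":[0,0,-2.5],"spin":0},{"delta_pos":[0,0,-5],"spin":0},{"delta_pos":[0,0,-7],"spin":0},{"delta_pos":[0,0,-8.5],"spin":0},{"delta_pos":[0,0,-9],"spin":0},{"delta_pos":[0,0,-9],"spin":0},{"delta_pos":[0,0,-9],"spin":0}]'
python3 -m jog '[{"delta_pos":[-0.1,1.0,0],"spin":0},{"delta_pos":[-0.15,1.5,0],"spin":0},{"delta_pos":[-0.2,2,0],"spin":0},{"delta_pos":[-0.27,2.7,0],"spin":0},{"delta_pos":[-0.35,3.5,0],"spin":0},{"delta_pos":[-0.43,4.3,0],"spin":0},{"delta_pos":[-0.52,5.1,0],"spin":0},{"delta_pos":[-0.6,5.9,0],"spin":0},{"delta_pos":[-0.68,6.7,0],"spin":0},{"delta_pos":[-0.76,7.5,0],"spin":0},{"delta_pos":[-0.82,8.1,0],"spin":0},{"delta_pos":[-0.86,8.5,0],"spin":0}]'
cat > look.py <<'E'
from h import *
import sys
c=shot('wrist',sys.argv[1]); s=bot.read_state();print(s['tcp_pos'],s['orientation'],s['contact_force'])
g=cv2.cvtColor(c['img'],cv2.COLOR_RGB2GRAY)
n,l,S,ce=cv2.connectedComponentsWithStats((g>140).astype('uint8'))
for i in range(1,n):
    if 800<S[i][4]<12000: print(S[i],'top centre',ray(c,S[i][0]+S[i][2]/2-.5,S[i][1]+S[i][3]/2-.5,.028))
cv2.imwrite('pics/%sb.png'%sys.argv[1],c['img'][:,:,::-1])
E
python3 look.py w4
```

```text
time_s: 4.25
tcp_pos: [0.5309, -0.1358, 0.0336]
orientation: [3.14, 0.0, 1.672]
contact_force: [0.1, 0.5, 0.6]
finger_gap: 0.0145
time_s: 5.25
tcp_pos: [0.5211, -0.0499, 0.0324]
orientation: [-3.141, -0.0, 1.672]
contact_force: [0.6, -1.3, 0.6]
finger_gap: 0.0143
[ 0.52103169 -0.04929597  0.03244187] [-3.14145986e+00 -9.76813150e-04  1.67255740e+00] [-0.63530797  0.33154669 -0.78891838]
[ 208  121  104  101 8222] top centre [ 0.51733405 -0.01002174  0.028     ]
[ 407  179   50   49 1916] top centre [ 0.61872199 -0.01879529  0.028     ]
[  37  325   95   47 2330] top centre [ 0.41255821 -0.14227583  0.028     ]
```

```bash
python3 -m jog '[{"delta_pos":[-0.05,0.5,0],"spin":0},{"delta_pos":[-0.13,1.3,0],"spin":0},{"delta_pos":[-0.22,2.2,0],"spin":0},{"delta_pos":[-0.32,3.2,0],"spin":0},{"delta_pos":[-0.42,4.2,0],"spin":0},{"delta_pos":[-0.52,5.2,0],"spin":0},{"delta_pos":[-0.62,6.2,0],"spin":0},{"delta_pos":[-0.72,7.2,0],"spin":0},{"delta_pos":[-0.82,8.2,0],"spin":0},{"delta_pos":[-0.9,9,0],"spin":0},{"delta_pos":[-0.95,9.5,0],"spin":0},{"delta_pos":[-0.98,9.8,0],"spin":0}]'
python3 look.py w5
```

```text
time_s: 6.3
tcp_pos: [0.5113, 0.0478, 0.0325]
orientation: [3.142, -0.0, 1.672]
contact_force: [-0.6, -1.7, -0.9]
finger_gap: 0.0138
[0.51140419 0.0480526  0.0325297 ] [ 3.14135801e+00 -5.13012802e-04  1.67201837e+00] [ 0.46428607  1.06001467 -0.08446807]
[ 192    0  146   60 6996] top centre [0.50280508 0.16022634 0.028     ]
[349   0  28  66 871] top centre [0.55208416 0.16383654 0.028     ]
[ 208  121  104  100 8094] top centre [0.50758875 0.08802373 0.028     ]
[390 323  44  27 993] top centre [ 0.6188274  -0.01286768  0.028     ]
```

View pics/w5b.png

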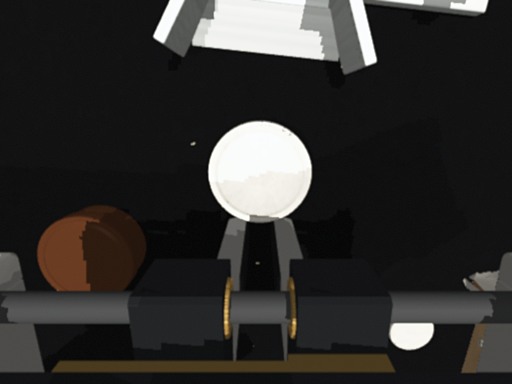

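```bash
python3 -m jog '[{"delta_pos":[0,-0.7,0],"spin":0},{"delta_pos":[-0.3,-1,0],"spin":-0.05},{"delta_pos":[-0.6,-1,0],"spin":-0.098},{"delta_pos":[-0.6,-0.5,0],"spin":-0.098},{"delta_pos":[-0.6,0.3,0],"spin":-0.098},{"delta_pos":[-0.6,1,0],"spin":-0.098},{"delta_pos":[-0.6,1.7,0],"spin":-0.098},{"delta_pos":[-0.6,2.3,0],"spin":-0.098},{"delta_pos":[-0.6,2.9,0],"spin":-0.098},{"delta_pos":[-0.6,3.4,0],"spin":-0.098},{"delta_pos":[-0.6,3.8,0],"spin":-0.098},{"delta_pos":[-0.6,4,0],"spin":-0.098}]'
python3 look.py w6
```

```text
time_s: 7.35
tcp_pos: [0.5055, 0.0876, 0.0325]
orientation: [3.141, -0.0, 1.574]
contact_force: [-0.9, -0.9, -0.1]
finger_gap: 0.0139
[0.50543128 0.0877957  0.03250161] [ 3.14144338e+00 -4.80057068e-04  1.57388101e+00] [0.21544226 0.47016484 0.05730106]
[ 165    0   37   69 2136] top centre [0.46680627 0.19818563 0.028     ]
[ 313    0  161   70 6230] top centre [0.57278849 0.19825145 0.028     ]
[153  72  34  66 808] top centre [0.45742428 0.16386025 0.028     ]
[329  72  33  67 824] top centre [0.551194   0.16387709 0.028     ]
[ 403  342   43   30 1012] top centre [6.17080467e-01 2.44571893e-04 2.80000000e-02]
```

Alignment is good, so I'll push up the ramp slowly.

```bash
python3 -m jog '[{"delta_pos":[0,0.5,0],"spin":0},{"delta_pos":[0,1,0],"spin":0},{"delta_pos":[0,1.6,0],"spin":0},{"delta_pos":[0,2.2,0],"spin":0},{"delta_pos":[0,2.8,0],"spin":0},{"delta_pos":[0,3.4,0],"spin":0}]'
python3 -m jog '[{"delta_pos":[0,0.6,0],"spin":0},{"delta_pos":[0,1.2,0],"spin":0},{"delta_pos":[0,1.8,0],"spin":0},{"delta_pos":[0,2.4,0],"spin":0},{"delta_pos":[0,3,0],"spin":0},{"delta_pos":[0,3.4,0],"spin":0},{"delta_pos":[0,3.6,0],"spin":0}]'
python3 look.py w7
```

```text
time_s: 7.9
tcp_pos: [0.5054, 0.1217, 0.0325]
orientation: [3.142, -0.0, 1.573]
contact_force: [-0.3, -0.7, 0.9]
finger_gap: 0.014
time_s: 8.48
tcp_pos: [0.5056, 0.1583, 0.0326]
orientation: [3.141, -0.001, 1.574]
contact_force: [0.0, -1.2, 0.8]
finger_gap: 0.014
[0.50552605 0.1585247  0.03255528] [ 3.14099062e+00 -1.46908268e-03  1.57425930e+00] [-0.47067002  0.38847559  0.33171618]
```

View pics/w7b.png

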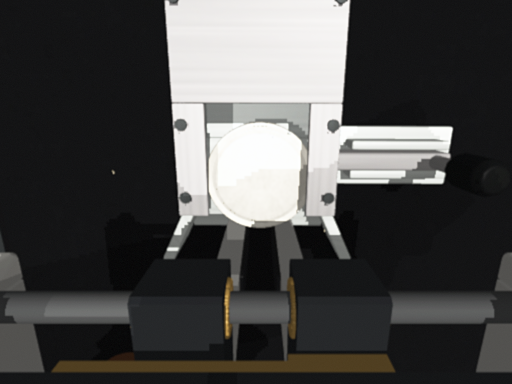

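The tin (258,174) is up on the sill, centred in the slot. I'll push on into the pocket.

```bash
python3 -m jog '[{"delta_pos":[0,0.5,0],"spin":0},{"delta_pos":[0,1,0],"spin":0},{"delta_pos":[0,1.5,0],"spin":0},{"delta_pos":[0,2,0],"spin":0},{"delta_pos":[0,2.5,0],"spin":0},{"delta_pos":[0,3,0],"spin":0},{"delta_pos":[0,3.5,0],"spin":0},{"delta_pos":[0,3.9,0],"spin":0}]'
python3 -m jog '[{"delta_pos":[0,0.3,0],"spin":0},{"delta_pos":[0,0.6,0],"spin":0},{"delta_pos":[0,0.8,0],"spin":0},{"delta_pos":[0,0.9,0],"spin":0},{"delta_pos":[0,0.9,0],"spin":0}]'
python3 look.py w8
```

```text
time_s: 9.2
tcp_pos: [0.5053, 0.1968, 0.0324]
orientation: [-3.142, -0.001, 1.573]
contact_force: [-0.2, -1.2, -0.5]
finger_gap: 0.014
time_s: 9.62
tcp_pos: [0.5054, 0.205, 0.0325]
orientation: [3.142, -0.0, 1.573]
contact_force: [0.4, -0.0, -0.4]
finger_gap: 0.0137
[0.50549265 0.20491835 0.03251615] [ 3.14141772e+00 -2.51160929e-04  1.57281287e+00] [-0.09417296  0.9533753  -0.82162313]
```

View pics/w8b.png

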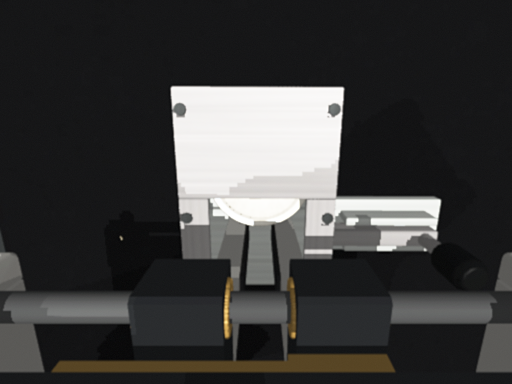

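```bash
python3 -m jog '[{"delta_pos":[0,0.15,0],"spin":0},{"delta_pos":[0,0.3,0],"spin":0},{"delta_pos":[0,0.4,0],"spin":0},{"delta_pos":[0,0.4,0],"spin":0}]'
python3 look.py w9
python3 - <<'E'
from h import *
c=dict(np.load('pics/w9.npz'));w8=dict(np.load('pics/w8.npz'))
for z in(.03,.036):print('w8 rear edge',z,ray(w8,261,226.5,z))
for y in (-.0325,-.0295,-.027): print('proj rear rim',y,proj(c,[.505,.2468+y,.030]),proj(c,[.505,.2468+y,.036]))
print(c['img'][205:250:1,260].mean(1).round())
cr=c['img'][170:280,150:350,::-1]
cv2.imwrite('pics/w9c.png',cv2.resize(cr,None,fx=3.5,fy=3.5,interpolation=cv2.INTER_CUBIC))
E
```

```text
time_s: 10.0
tcp_pos: [0.5054, 0.2091, 0.0325]
orientation: [3.142, -0.0, 1.573]
contact_force: [-0.2, -0.1, 0.2]
finger_gap: 0.014
[0.50540565 0.20885875 0.03247289] [-3.14156391e+00 -4.86823477e-05  1.57290578e+00] [ 0.6803195  -0.58683649  0.08851928]
w8 rear edge 0.03 [0.50660162 0.21232684 0.03      ]
w8 rear edge 0.036 [0.50657173 0.21480596 0.036     ]
proj rear rim -0.0325 [258.28435755 229.72225499] [258.22978    233.88822569]
proj rear rim -0.0295 [258.28948585 224.96809022] [258.23483436 228.99074003]
proj rear rim -0.027 [258.29379413 220.97411885] [258.2390817  224.87522907]
[213. 238. 252. 251. 250. 250. 250. 250. 249. 249. 249. 246. 240. 240.
 243. 234. 179. 157. 159. 150. 134. 124. 125. 130. 130. 129. 126. 125.
 125. 124. 126. 127. 129. 130. 128. 128. 127. 128. 130. 128. 130. 129.
 127. 125. 124.]
```

View pics/w9c.png

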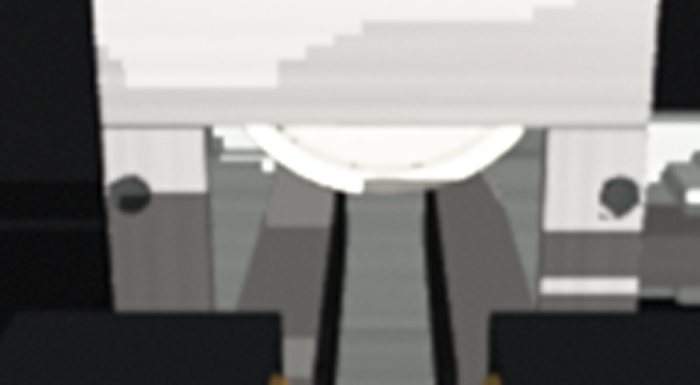

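```bash
python3 -m jog '[{"delta_pos":[0,-0.5,0],"spin":0},{"delta_pos":[0,-1,0],"spin":0},{"delta_pos":[0,-1,1.5],"spin":0},{"delta_pos":[0,-1,4],"spin":0},{"delta_pos":[0,-1,7],"spin":0},{"delta_pos":[0,-2,10],"spin":0},{"delta_pos":[0,-3.5,12],"spin":0},{"delta_pos":[0,-5,12],"spin":0},{"delta_pos":[0,-5,12],"spin":0},{"delta_pos":[0,-5,12],"spin":0}]' 147
python3 look.py w10
python3 - <<'E'
from h import *
a=dict(np.load('pics/w2.npz'));b=dict(np.load('pics/w1.npz'))
Pm=lambda c:c['mtx']@np.c_[c['R'],c['t']]
pa=np.array([130+765/2.2,440/2.2]);pb=np.array([760,40])*.64
pa2=np.array([130+665/2.2,450/2.2]);pb2=np.array([718,42])*.64
X=cv2.triangulatePoints(Pm(a),Pm(b),np.c_[pa,pa2],np.c_[pb,pb2]);print((X[:3]/X[3]).T)
c=dict(np.load('pics/w10.npz'))
cv2.imwrite('pics/w10c.png',cv2.resize(c['img'][60:330,100:460,::-1],None,fx=2.2,fy=2.2,interpolation=cv2.INTER_CUBIC))
E
```

```text
time_s: 10.88
tcp_pos: [0.5054, 0.1576, 0.1525]
orientation: [-3.142, 0.0, 1.57]
contact_force: [-0.4, 0.0, -0.6]
finger_gap: 0.0399
[0.50509872 0.15875471 0.15211592] [-3.14089949e+00 -2.16030271e-04  1.57204107e+00] [0.18731512 0.74948769 0.28129697]
[    0     0    83   158 10667] top centre [0.30863558 0.25761966 0.028     ]
[[0.72700218 0.13476665 0.15355725]
 [0.68489669 0.13188533 0.16235861]]
```

View pics/w10c.png

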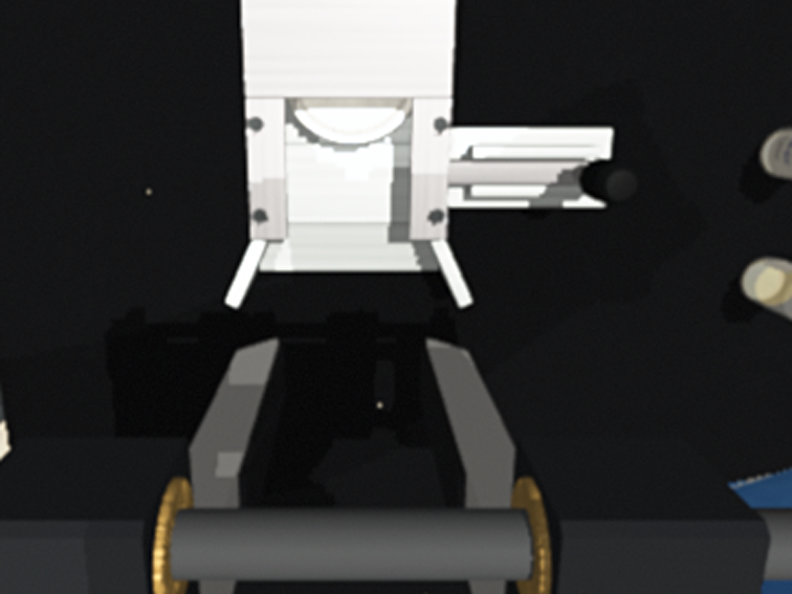

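The tin's rear rim (350,143) sits under the hood in the pocket, clear of the sill edge. The knob is at (620,185). I'll straddle the knob with open jaws, staying clear of the apparatus near (0.69, 0.13, 0.16).

```bash
python3 - <<'E'
from h import *
c=dict(np.load('pics/w10.npz'))
for z in(.03,.036):print('rear edge rel pocket',ray(c,100+350/2.2,60+143/2.2,z)-[.5047,.2468,0])
print('knob top',ray(c,100+621/2.2,60+184/2.2,.074))
E
python3 -m jog '[{"delta_pos":[1.5,1,0],"spin":0},{"delta_pos":[3,2,0],"spin":0},{"delta_pos":[4.5,3.2,0],"spin":0},{"delta_pos":[6,4.2,0],"spin":0},{"delta_pos":[6.6,4.6,0],"spin":0},{"delta_pos":[6.6,4.6,0],"spin":0},{"delta_pos":[6.6,4.6,0],"spin":0},{"delta_pos":[6.6,4.6,0],"spin":0}]' 0
python3 -c "
from h import *
s=bot.read_state();print(s['tcp_pos'],s['orientation'])"
```

```text
rear edge rel pocket [ 0.00050592 -0.0302473   0.03      ]
rear edge rel pocket [ 0.00052184 -0.0299054   0.036     ]
knob top [0.60363441 0.2044355  0.074     ]
time_s: 11.6
tcp_pos: [0.5701, 0.2042, 0.1519]
orientation: [-3.14, 0.001, 1.573]
contact_force: [1.2, -0.4, 0.1]
finger_gap: 0.0899
[0.57011288 0.20420098 0.15187944] [-3.13963110e+00  1.03224802e-03  1.57308716e+00]
```

```bash
python3 -m jog '[{"delta_pos":[0.2,0,-1],"spin":0},{"delta_pos":[0.3,0,-3],"spin":0},{"delta_pos":[0.3,0,-5],"spin":0},{"delta_pos":[0.3,0,-6.5],"spin":0},{"delta_pos":[0.3,0,-7.5],"spin":0},{"delta_pos":[0.3,0,-7.5],"spin":0},{"delta_pos":[0.3,0,-7.5],"spin":0}]'
python3 -m jog '[{"delta_pos":[-0.5,0,0],"spin":0},{"delta_pos":[-1,0,0],"spin":0},{"delta_pos":[-1.5,0,0],"spin":0},{"delta_pos":[-2,0,0],"spin":0},{"delta_pos":[-2.5,0,0],"spin":0},{"delta_pos":[-3,0,0],"spin":0},{"delta_pos":[-3.5,0,0],"spin":0},{"delta_pos":[-4,0,0],"spin":0},{"delta_pos":[-4.5,0,0],"spin":0},{"delta_pos":[-4.8,0,0],"spin":0},{"delta_pos":[-4.8,0,0],"spin":0}]'
python3 look.py w11
```

```text
time_s: 12.18
tcp_pos: [0.574, 0.2045, 0.0771]
orientation: [-3.141, 0.0, 1.573]
contact_force: [0.5, -0.7, 0.1]
finger_gap: 0.0934
time_s: 13.1
tcp_pos: [0.5252, 0.2048, 0.0774]
orientation: [-3.14, 0.0, 1.573]
contact_force: [0.9, -0.2, -0.1]
finger_gap: 0.0938
[0.52529228 0.20463066 0.07724385] [-3.13979861e+00  6.37892083e-04  1.57312260e+00] [-0.16870694  0.08645401  0.36562274]
```

```bash
python3 -m jog '[{"delta_pos":[-0.3,0,0],"spin":0},{"delta_pos":[-0.5,0,0],"spin":0},{"delta_pos":[-0.7,0,0],"spin":0},{"delta_pos":[-0.7,0,0],"spin":0}]'
python3 -m jog '[{"delta_pos":[-0.1,0,0],"spin":0},{"delta_pos":[-0.2,0,0],"spin":0},{"delta_pos":[-0.2,0,0],"spin":0}]'
python3 look.py w12
```

```text
time_s: 13.48
tcp_pos: [0.5188, 0.2046, 0.0773]
orientation: [-3.141, 0.0, 1.573]
contact_force: [0.8, 0.0, 0.2]
finger_gap: 0.0939
time_s: 13.73
tcp_pos: [0.5174, 0.2046, 0.0774]
orientation: [-3.141, 0.0, 1.573]
contact_force: [1.3, -0.8, -1.7]
finger_gap: 0.0942
[0.51733685 0.20466572 0.07744532] [-3.14139190e+00  1.25226970e-04  1.57267706e+00] [ 2.13126196 -0.23227413 -1.40901125]
[   0   64   23  113 1406] top centre [0.34644665 0.27077502 0.028     ]
```

View pics/w12b.png

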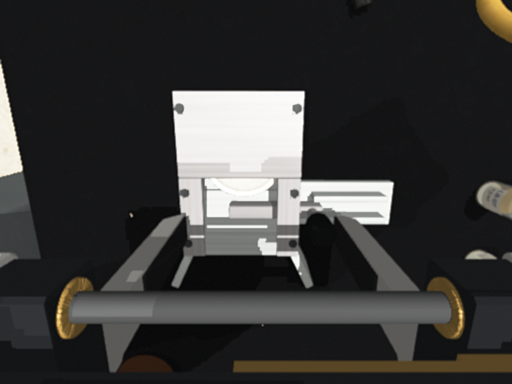

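```bash
python3 - <<'E'
from h import *
c=dict(np.load('pics/w12.npz'))
print('knob top',ray(c,320,229,.074),'expect proj home',proj(c,[.5569,.2039,.074]),'start',proj(c,[.602,.2045,.074]))
print('bar end',ray(c,230,210,.03))
print(bot.read_state()['contact_force'])
E
python3 -m jog '[{"delta_pos":[-0.2,0,0],"spin":0},{"delta_pos":[-0.4,0,0],"spin":0},{"delta_pos":[-0.4,0,0],"spin":0}]'
python3 -m jog '[{"delta_pos":[-0.2,0,0],"spin":0},{"delta_pos":[-0.4,0,0],"spin":0},{"delta_pos":[-0.4,0,0],"spin":0}]'
```

```text
knob top [0.55343117 0.21004928 0.074     ] expect proj home [325.25246864 238.58654416] start [400.90457552 237.82014009]
bar end [0.49581843 0.20635876 0.03      ]
[ 2.13126196 -0.23227413 -1.40901125]
time_s: 14.03
tcp_pos: [0.5169, 0.2047, 0.0778]
orientation: [3.135, -0.002, 1.572]
contact_force: [8.2, 0.3, -7.1]
finger_gap: 0.0942
time_s: 14.28
tcp_pos: [0.5166, 0.2049, 0.078]
orientation: [3.129, -0.003, 1.571]
contact_force: [15.6, 0.6, -11.0]
finger_gap: 0.0938
```

The force rises to 16 N with no further travel, so the bolt is on its hard stop. I'll back off, lift away and check.

```bash
python3 -m jog '[{"delta_pos":[0.6,0,0],"spin":0},{"delta_pos":[1.2,0,0],"spin":0},{"delta_pos":[2,0,0],"spin":0},{"delta_pos":[2,0,0],"spin":0},{"delta_pos":[2,0,2],"spin":0},{"delta_pos":[2,0,5],"spin":0},{"delta_pos":[1.5,-1,9],"spin":0},{"delta_pos":[0,-3,12],"spin":0},{"delta_pos":[-1,-4,14],"spin":0},{"delta_pos":[-1,-4,14],"spin":0},{"delta_pos":[-1,-4,14],"spin":0},{"delta_pos":[-1,-4,14],"spin":0}]'
python3 - <<'E'
from h import *
c=shot('wrist','w13'); s=bot.read_state(); print(s['tcp_pos'],s['contact_force'],s['time_s'])
print('home knob px',proj(c,[.5569,.2039,.074]),'1cm short',proj(c,[.5669,.2039,.074]))
cv2.imwrite('pics/w13c.png',cv2.resize(c['img'][20:290,100:460,::-1],None,fx=2.2,fy=2.2,interpolation=cv2.INTER_CUBIC))
E
```

```text
time_s: 15.28
tcp_pos: [0.4991, 0.1652, 0.2168]
orientation: [-3.141, -0.0, 1.573]
contact_force: [0.5, -0.8, -0.4]
finger_gap: 0.094
[0.49891238 0.16531901 0.21626081] [ 0.91291539  0.13496495 -0.45416682] 15.3333
home knob px [316.72748701 144.40659153] 1cm short [326.60365583 144.43352867]
```

Run:
```python
from h import *
c=dict(np.load('pics/w13.npz'))
g=cv2.cvtColor(c['img'],cv2.COLOR_RGB2GRAY)
print(g[128:166:2,290:350:2])
n,l,S,ce=cv2.connectedComponentsWithStats(((g<60)&(np.indices(g.shape)[0]<400)).astype('uint8')[120:170,285:360])
y=[round(float(proj(c,[.505,yy,.03])[1]),1) for yy in (.2148,.2173,.220)];print('rear rim rows for pocket y -32,-29.5,-26.8:',y)
print('col',g[95:160,258],'px bolt bar',proj(c,[.496,.204,.03]))
print('bar row', g[int(proj(c,[.496,.204,.03])[1]),215:330])
```

```text
[[249 249 249 247 245 245 250 252 252 253 248 246 246 245 245 246 245 245
  245 245 245 245 245 245 245 244 245 245 244 245]
 [246 245 245 239 233 233 251 253 254 242 157 245 244 244 244 243 243 243
  243 242 241 241 241 240 240 240 240 240 238 237]
 [238 232 232 234 233 235 252 254 254 183 166 255 255 255 255 255 254 254
  254 254 254 254 254 253 253 253 252 252 252 252]
 [236 232 232 234 233 235 234 244 182 117 111 147 153 162 171 181 181 182
  182 182 183 183 184 183 181 182 182 181 184 183]
 [232 231 231 234 232 235 216 220 222 105  16   6   9  19  88 245 255 255
  254 254 254 254 254 254 254 254 254 254 254 253]
 [232 231 232 234 232 238 208 138 101  14  11  19  23  28  17  89 253 253
  252 252 252 252 252 252 252 252 252 252 252 252]
 [231 230 232 233 231 235 111  95  21  12  16  33  53  54  48  19 157 255
  252 252 252 252 252 252 252 252 252 252 252 252]
 [230 229 231 232 231 234  99  94  14  14  20  46  50  49  46  38  82 250
  248 247 247 247 247 247 248 247 247 247 247 247]
 [230 229 231 231 231 233 120 116  32  13  23  44  44  43  41  37  61 223
  228 227 226 226 226 225 
[... 1426 characters left out ...]
0 223 249 255 255 255 255 255 254 252 254 255 255 255 169 124 168
 217 243 250 225 178 218 232 228 227 223 217 205 170 147 227 255 253 251
 250 250 250 250 250 249 249 251 244 226 228] px bolt bar [257.0389911  139.59385517]
bar row [ 23  22  22  23  22  22  22  24  22  23  19  14 106 234 252 249 249 248
 248 246 237 231 229 229 230 229 226 247 251 251 250 250 250 251 251 251
 251 253 253 200 137 192 223 227 226 224 225 225 225 226 225 225 226 226
 226 226 225 227 226 226 226 226 227 227 226 227 228 231 225 158 101  92
 135 222 235 232 231 231 230 231 233 233 232 232 235 237 208 151 109  95
  69  32   8   6  13  17  17  22  32  38  42  46  43  35  21  27 102 213
 255 254 252 252 252 252 252]
```

```bash
python3 -c "
from h import *
c=shot('top','topend')
cap=ray(c,0,0,0)
a=dict(np.load('pics/top0.npz'))
for x in (a,c):
    g=cv2.cvtColor(x['img'],cv2.COLOR_RGB2GRAY)
    print([cv2.moments((g[r]>100).astype('uint8'),True)['m10']/max(1,(g[r]>100).sum()) for r in ((slice(176,194),slice(243,262)),(slice(148,164),slice(174,194)),(slice(148,164),slice(154,170)))])
print(bot.finish_job())"
```

```text
[np.float64(8.421686746987952), np.float64(9.666666666666666), np.float64(8.785714285714286)]
[np.float64(8.380952380952381), np.float64(9.6640625), np.float64(8.86046511627907)]
the job is handed in; nothing more can be done
None
```

The tin is in the holder's pocket, the bolt is fully home behind it, and the job was handed in at about 15.4 s of the 61 s allowed. I pushed the tin across the table with nearly closed fingers, up the ramp and over the sill. I then pulled the knob home with the open jaw's far finger.

**Tin:** its rear rim measures 29.5 to 30 mm before the pocket's centre, which puts its base clear of the sill edge at 32 mm. One earlier frame gave about 27 mm. I inferred that it lies flat from this position; I didn't measure its height.

**Bolt:** it met its hard stop, with the force rising to about 16 N and no further travel. After release the knob's top was within 1 pixel of the position predicted for home.

**Neighbours:** in the before and after top pictures, the cap and both vials agree to within 0.1 pixel. I compared image columns only, not rows.

**Not checked by eye:** the picture limit was reached, so the last check was from pixel values only. At hand-in the arm was clear of everything and open, about 20 cm above the table.

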